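Set an engraving blank in the stepped holder

TASK

Take the brass blank from its wooden stand and try it, edge up, in the narrowest slot of the stepped holder; that one is too tight, so step it along to the narrowest slot that does take it and leave it standing upright there, fully down on the holder's floor. Then slide the holder's end stop along the fence until it touches the end of the blank, and let go. Leave the gravers and the tin alone.

Things in the scene. Friction and masses are not known exactly. Their poses are not given: they have to be found in the camera images.
- holder: Stepped holder, fixed, axes z up. Base plate 95 x 275 x 12 mm: local x -35 to 60, y -100 to 175; origin at bench height. A straight fence along local y fills x -18 to 0: its inner face is the plane x = 0, top 37 mm above the bench. The channel between fence and stepped bar (floor 12 mm above the bench, 25 mm deep) makes four slots in a row along y, meeting at shoulders.
- slot1 (a point): Point on the fence's top edge (holder's local x = 0, 37 mm above the bench) at the middle of slot 1, the narrowest: holder's local y = -69 mm. Each slot is 46 mm long; slots 2, 3, 4 follow at local y = -23, 23, 69 mm, each 6 mm wider. Top edges of both slot faces have 3 mm 45-degree lead-in chamfers. Axes as the holder's.
- stepped_bar: Dark steel bar with four 6 mm steps facing the fence, 184 mm long, fixed, parallel to it at a setting that differs every time. Origin at channel floor level, mid-length (holder's y = 0), on its first step's face. With w = its origin's x in the holder's frame (1 to 14.5 mm) slots 1 to 4 are w, w+6, w+12, w+18 mm wide: the first to take the blank is slot 2, 3 or 4. Top 37 mm above bench, bolt heads 41.
- blank: Plain brass block, 16 mm thick (local x), 36 mm long (local y), 68 mm tall (z), about 0.33 kg. Origin at the centre of its underside. Stands upright in the stand's pocket, underside 12 mm above the bench. In the holder its length runs along the slots, its thickness across them; fully down its underside is 12 mm above the bench. Grip it across its thickness near the top, clear of the rails.
- stand: Fixed wooden stand 75 x 85 x 26 mm with an open pocket 20 x 42 mm, 14 mm deep (floor 12 mm above the bench), long side along local y. Origin at the centre of its underside.
- stop_face (a point): Middle of the face of the end stop's tongue, 24.5 mm above the bench, axes as the holder's. The stop is a dark steel slide on the fence; its 12 mm wide tongue stands in the channel and looks to local -y. Parked past slot 4 (holder's y 105 to 125 mm), it slides 150 mm from y = 125 towards -y, with 1.5 N friction, and stays where left. Touching, the blank's centre is 18 mm from the face.
- stop_post (a point): Top centre of the end stop's upright round steel grip post, 16 mm diameter, 37 mm tall, top 81.5 mm above the bench; the bridge at its foot is 44.5 mm above the bench. It stands 25 mm behind the stop's face (+y), over the fence (holder's x = -9 mm). Grip it from above across local x, or push it towards local -y.
- graver_a: Bystander: engraving tool with a short wooden handle, 125 mm long, 25 mm high, lying to the right of the holder. Origin on the bench near its middle.
- graver_b: Bystander: a second such engraving tool, beyond the holder.
- tin: Bystander: round steel tin, 62 mm diameter, 36 mm high, beyond the work. Origin at the centre of its underside.
Things that resemble listed ones, but are neither listed nor needed, are in the scene too. Several things have the shape of the blank; the one meant has the colours described above.

How it is judged:
By the outcome, as a careful person would: the job done as asked, in the order asked, and still so for the second after the job is handed in, with the robot touching nothing.
It also fails if it takes over 54 s, if anything falls off the work surface, if the arm or the gripper's body presses on something with over 40 N, if the wrist force passes 120 N, or if a joint passes its speed limit or range.

ROBOT

A 7-joint arm with a two-finger parallel gripper is mounted at the origin on the work surface. World frame = base frame: x ahead of the robot, y to its left, z up, the work surface at z = 0. Lengths are in m, angles in rad, forces in N, time in s.
With the tool pointing down it reaches from about 0.4 to 0.875 m from the base axis. Payload 19.3 kg.
Tool frame: the origin (TCP) lies midway between the tips of the shut fingers; the grasp point (between the pads) lies 19 mm behind it (bot.pinch_z is the distance from the TCP to the grasp point, in m); z points along the fingers, y is the direction in which the jaws open and shut (so a half turn about z gives the same grasp; the last joint's range is limited). The gripper opens to 85 mm and grips with 20 to 120 N. Pads are 22 mm wide; open, the fingers measure 114 mm over their backs; the gripper's body (76 mm by 85 mm) begins 54 mm behind the grasp point. The pads swing forward as they close: fully open they stand 13 mm farther back than shut.
Start: joints at [-1.301, 0.521, -0.036, 1.599, 0.021, 1.021, -0.113], TCP at [0.208, 0.589, 0.231] pointing down, gripper open.
Joint ranges: [-2.91, 2.91], [-0.3, 2.13], [-1.5, 1.42], [0.17, 2.43], [-1.26, 4.41], [0.16, 1.93], [-2.52, 2.52]. Speed limits (rad/s): [1.89, 1.89, 2.39, 2.39, 3.01, 3.01, 3.01].

INTERFACE

Orientations are given as [roll, pitch, yaw] about the fixed x, y, z axes, in that order (R = Rz(yaw) Ry(pitch) Rx(roll)).
In Python, from workcell import bot gives the robot as it stands. The module is installed in compiled form; this text tells all that it offers.
- The arm moves only by the tool move_arm, never from a script. Its argument "moves" is text: rows parted by semicolons, each of 4 numbers parted by spaces: the shift along the tool's x, y, z in mm, then the turn about the tool's z in rad. In form: dx dy dz yaw; .... A call has exactly 10 rows; each row is the pose to reach, as a shift and turn from the pose commanded when the call began, along the tool's axes at that moment; what a row does not reach only later rows make up. A row lasts 1/12 s, in which the tool goes at most 41.7 mm and 7.16 degrees, less where a joint would pass 70% of its speed; a pose out of reach is approached as far as the arm can. A call with a gripper value outside its range is refused whole. "grip" is the opening, from 0 (shut) to 1 (fully open), set as the call begins (left out, the last holds). The fingers move at their own pace and stop on an object; "grip_force" is the grip in N (left out, the last holds). Time passes only in rows, so rows that repeat a pose let the fingers close, or fill a call up. It gives the time, the measured TCP pose, the force and the opening at its end, in the units of the state.
- bot.observe(): the state, without advancing time (a new reading comes with each control period).
- bot.grab_frame(name): name is "scene" or "side" or "wrist"; returns a dict with "frame" (420x560x3 uint8, red, green, blue), "z_map" (420x560 float32, m along the optical axis (not along the pixel's ray), 0 where there is no reading), "K" (3x3 intrinsics, pixels), "dist" ([k1, k2, p1, p2, k3] as OpenCV has them; the pictures are not rectified), "eye" and "attitude" of the camera in the world. Camera axes: x right, y up, looking along -z (the intrinsics and any distortion apply to the point x, -y, -z); pixel columns grow to the right and rows downward; lengths in m; the calibration is good to about 2 mm. A picture is of the moment at which its call begins.
- bot.job_done(): hands the job in, once; it reports no verdict.
Trained networks look in a picture, given as the dict that the camera call returned (one of the last four; its "shot" number tells which), for a name from the list of things; names that differ only in an ending like _2 or _b are one class to them, and where a whole thing is asked for, a point or a joint stands for the part that bears it (a point fixed in the world has none). Each returns a list of dicts, best first, with "conf" (0 to 1); they miss things now and then, are a little off and sometimes report something else, mostly with a low value. They report only what shows in the picture. A call takes as long as a camera call. They do not tell look-alikes from the thing itself.
- bot.search_frame(picture, label): "at" ([column, row] in pixels, amid what is visible of it).
- bot.pinpoint(picture, label): "at" ([column, row] in pixels: a listed point, or the origin of a listed thing).
The state is a dict: "clock": time; "qpos": joint angles; "qd": joint speeds; "joint_efforts": joint torques, N m; "position": TCP position; "tool_rot": TCP orientation; "force": force on the tool from outside, world axes, zero at the start; "moment": the same for the moment, N m; "grip_width": finger opening in m.
Only numpy, scipy, OpenCV 4.12 (cv2) and the standard library are available. Lean on these libraries where they do the work, as an engineer would, in place of code of your own. Each camera call takes 0.05 s, during which the arm holds its last target. There are 200 camera calls.

## Working session

There is one attempt and no reset: what is moved stays moved. The work goes in short steps, Python scripts to look and compute and a tool call to move; the robot and the scene stay as the last step left them, time stands still between calls to the robot, and variables do not carry over. Pictures are saved under pics/ and viewed, about 8 in all and at most 12, crops included, and the job is handed in when it is done.

Besides the shell and the picture viewer there is one more tool, called after ">>>" as name(argument=value, ...) on one line, values as JSON. move_arm: Moves the arm, as the interface text tells. Its arguments: {"type":"object","properties":{"moves":{"type":"string"},"grip":{"type":"number"},"grip_force":{"type":"number"}},"required":["moves"]}

```bash
mkdir -p pics; cat > h.py <<'E'
import numpy as np, cv2
from workcell import bot
from scipy.spatial.transform import Rotation as Ro
def Rm(a):
    a=np.array(a,float)
    if a.shape==(3,3): return a
    return Ro.from_quat(a).as_matrix() if a.size==4 else Ro.from_euler('xyz',a).as_matrix()
def ray(p,uv):
    n=cv2.undistortPoints(np.array(uv,float).reshape(-1,1,2),p['K'],np.array(p['dist'],float)).reshape(-1,2)
    d=np.c_[n[:,0],-n[:,1],-np.ones(len(n))]
    return d@Rm(p['attitude']).T
def atz(p,uv,z):
    d=ray(p,uv);e=np.array(p['eye']);return e+d*((z-e[2])/d[:,2])[:,None]
def cloud(p):
    H,W=p['z_map'].shape
    g=np.stack(np.meshgrid(np.arange(W),np.arange(H)),-1).reshape(-1,2)
    P=np.array(p['eye'])+ray(p,g)*p['z_map'].reshape(-1,1)
    P[p['z_map'].reshape(-1)==0]=np.nan
    return P.reshape(H,W,3)
def proj(p,X):
    c=(np.array(X,float).reshape(-1,3)-p['eye'])@Rm(p['attitude'])
    c=c*[1,-1,-1]
    return cv2.projectPoints(c,np.zeros(3),np.zeros(3),p['K'],np.array(p['dist'],float))[0].reshape(-1,2)
def save(p,n): cv2.imwrite('pics/'+n+'.png',p['frame'][:,:,::-1])
E
python3 - <<'E'
from h import *
import pickle
print({k:np.round(v,3) for k,v in bot.observe().items()})
ps={}
for n in ['scene','side']:
    p=bot.grab_frame(n);ps[n]=p;save(p,n+'0');print(n,np.round(p['eye'],3),np.round(p['attitude'],3))
    C=cloud(p)
    for l in ['holder','slot1','stepped_bar','blank','stand','stop_face','stop_post','graver_a','tin']:
        r=bot.pinpoint(p,l)
        for q in r[:4]:
            u,v=np.round(q['at']).astype(int)
            c=C[v,u] if 0<=v<420 and 0<=u<560 else None
            print(l,round(q['conf'],2),np.round(q['at'],1),np.round(c,3) if c is not None else '')
pickle.dump(ps,open('p0.pkl','wb'))
a=np.hstack([ps['scene']['frame'],ps['side']['frame']])
cv2.imwrite('pics/both.png',cv2.resize(a,(800,300))[:,:,::-1])
E
```

```text
{'clock': np.float64(0.0), 'qpos': array([-1.301,  0.522, -0.036,  1.6  ,  0.021,  1.021, -0.113]), 'qd': array([-0.   , -0.002,  0.001, -0.   ,  0.001, -0.   ,  0.002]), 'joint_efforts': array([-1.0000e-03, -9.2712e+01,  1.9800e+00, -3.6992e+01,  1.8000e-02,
        8.0000e-03, -0.0000e+00]), 'position': array([0.208, 0.589, 0.231]), 'tool_rot': array([-3.14 ,  0.   ,  2.802]), 'force': array([-0.015,  0.08 , -1.088]), 'moment': array([0.016, 0.011, 0.009]), 'grip_width': np.float64(0.085)}
scene [ 1.054 -0.455  0.657] [0.86  0.004 0.76 ]
holder 0.82 [204.5 253.8] [ 0.544 -0.148  0.039]
slot1 0.69 [174.1 256.4] [ 0.503 -0.195  0.038]
stepped_bar 0.9 [204.8 248.2] [ 0.533 -0.136  0.039]
blank 0.77 [366.  163.7] [0.576 0.416 0.002]
blank 0.67 [357.2 197.6] [0.647 0.269 0.002]
blank 0.55 [315.1 154.8] [0.445 0.341 0.01 ]
blank 0.54 [340.2 171.1] [0.562 0.305 0.028]
stand 0.56 [332.9 176.1] [0.563 0.272 0.029]
stop_face 0.36 [335.1 174. ] [0.561 0.284 0.028]
stop_post 0.57 [246.6 193.2] [0.501 0.02  0.083]
graver_a 0.73 [127.6 319.6] [ 0.558 -0.343  0.02 ]
graver_a 0.7 [294.5 281.2] [ 0.72  -0.059  0.019]
tin 0.78 [349.4 230.6] [0.715 0.138 0.018]
side [ 0.03  -0.615  0.746] [ 0.925 -0.003 -0.697]
holder 0.75 [305.6 304.1] [ 0.49  -0.152  0.038]
slot1 0.95 [328.8 316. ] [ 0.502 -0.204  0.039]
slot1 0.29 [283.9 206.4] [0.689 0.149 0.016]
blank 0.87 [202.2 197.4] [0.538 0.301 0.031]
blank 0.81 [173.6 224.8] [0.435 0.274 0.006]
blank 0.8 [159.2 212.7] [0.432 0.346 0.004]
blank 0.66 [239.3 197.7] [ 0.635  0.272 -0.   ]
stand 0.91 [204.3 203.4] [0.532 0.283 0.024]
stop_face 0.82 [273.1 264.7] [ 0.528 -0.003  0.014]
stop_post 0.95 [257.5 243.4] [0.5   0.013 0.083]
graver_a 0.94 [400.5 360.5] [ 0.536 -0.355  0.024]
graver_a 0.69 [346.5 247.3] [ 0.709 -0.054  0.001]
graver_a 0.52 [304.5 301.4] [ 0.492 -0.143  0.039]
tin 0.6 [282.6 203.9] [0.687 0.151 0.022]
```

View pics/scene0.png

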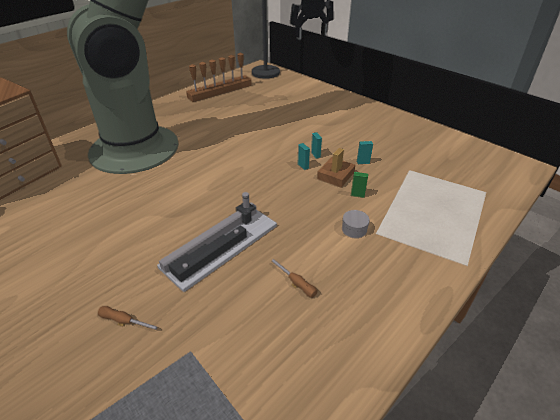

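View pics/side0.png

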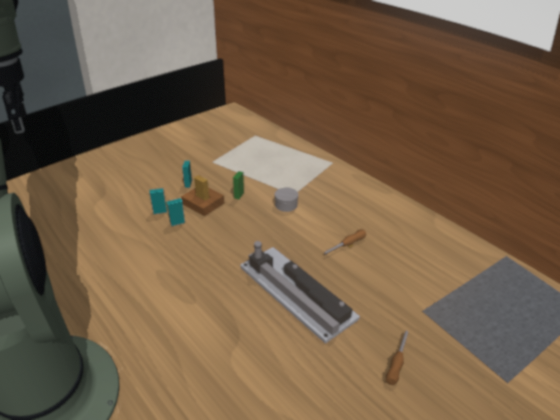

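The brass blank is the one in the stand, at scene (337,158). The look-alikes are teal at (304,156), (316,146) and (365,152), and green at (359,184). Next I estimate poses from depth.

```bash
python3 - <<'E'
from h import *
import pickle
ps=pickle.load(open('p0.pkl','rb'))
for n in ps:
    p=ps[n];C=cloud(p)
    def rect(m,t):
        P=C[m]; 
        if len(P)<5: print(n,t,len(P));return
        r=cv2.minAreaRect((P[:,:2]*1000).astype(np.float32)); print(n,t,len(P),np.round(r[0],1),np.round(r[1],1),round(r[2],1),'z',np.round(np.percentile(P[:,2],[5,50,95]),4))
    x,y,z=C[...,0],C[...,1],C[...,2]
    near=(np.hypot(x-.56,y-.28)<.08)
    rect(near&(z>.072),'blanktop'); rect(near&(z>.02)&(z<.032),'standtop');rect(near&(z>.04),'blank')
    H=(abs(x-.52)<.13)&(y>-.27)&(y<.08)
    rect(H&(z>.006)&(z<.016),'base'); rect(H&(z>.033)&(z<.039),'tops'); rect(H&(z>.07),'post')
    rect(H&(z>.006)&(z<.05),'all')
    # other objects around
    m=(z>.05)&(x>.3)&(x<.8)&(y>.1)&(y<.5); k,l=cv2.connectedComponents(m.astype(np.uint8))
    for i in range(1,k):
        if (l==i).sum()>8: rect(l==i,'obj')
p=ps['scene']; cv2.imwrite('pics/crop.png',cv2.resize(np.hstack([p['frame'][130:210,280:400],ps['side']['frame'][150:230,140:260]]),None,fx=3.3,fy=3.3,interpolation=cv2.INTER_CUBIC)[:,:,::-1])
E
```

```text
scene blanktop 70 [545.  310.5] [15.8 37.5] 12.1 z [0.0729 0.08   0.0821]
scene standtop 463 [571.1 311.5] [133.1  96.7] 1.7 z [0.022  0.0266 0.0292]
scene blank 247 [583.2 290.8] [ 38.2 117.7] 62.6 z [0.043  0.0649 0.0814]
scene base 1451 [ 554.3 -108.1] [310.3 162.2] 80.3 z [0.0083 0.0124 0.0148]
scene tops 1537 [518.5 -93.7] [ 69.8 264.8] 1.5 z [0.0341 0.0371 0.0387]
scene post 49 [499.8  14.2] [14.6 16.5] 52.0 z [0.0709 0.0808 0.0832]
scene all 4122 [ 554.4 -106.4] [307.9 172.6] 82.2 z [0.0105 0.0289 0.0397]
scene obj 91 [439.5 352.5] [19.3 35.8] 63.1 z [0.0509 0.0655 0.0705]
scene obj 121 [564.6 416.8] [37.3 20.2] 43.1 z [0.0514 0.0645 0.0701]
scene obj 107 [448.1 281.8] [19.  40.1] 76.5 z [0.0512 0.0649 0.0703]
scene obj 144 [544.8 310. ] [17.2 38.7] 10.5 z [0.0519 0.0714 0.0815]
scene obj 136 [641.2 279.4] [35.6 19.5] 25.5 z [0.0517 0.0648 0.0702]
side blanktop 90 [544.8 308.8] [20.8 40.6] 10.5 z [0.0738 0.0808 0.084 ]
side standtop 502 [569.9 309.2] [133.6  93.3] 2.9 z [0.0218 0.027  0.0301]
side blank 320 [585.1 296.4] [ 42.  114.5] 75.3 z [0.042  0.0641 0.0826]
side base 1595 [ 551.  -101.4] [220.1 362.4] 15.5 z [0.0081 0.0129 0.0153]
side tops 1447 [518.6 -94.2] [ 68.  265.9] 1.2 z [0.0342 0.0375 0.0388]
side post 56 [498.1  14.1] [16.1 12.9] 50.5 z [0.0717 0.0807 0.0831]
side all 4621 [ 551.  -101.4] [220.1 362.4] 15.5 z [0.0106 0.0303 0.0409]
side obj 95 [562.7 415.9] [43.4 17.8] 49.4 z [0.0517 0.067  0.072 ]
side obj 109 [637.2 280.3] [37.8 19.3] 32.4 z [0.0515 0.0662 0.0708]
side obj 187 [544.7 309.3] [20.8 41.5] 10.5 z [0.0518 0.0711 0.0829]
side obj 136 [436.4 351.5] [21.3 34.3] 61.4 z [0.0526 0.0648 0.0711]
side obj 155 [447.9 281.1] [22.2 36.9] 77.4 z [0.0511 0.0643 0.0706]
```

View pics/crop.png

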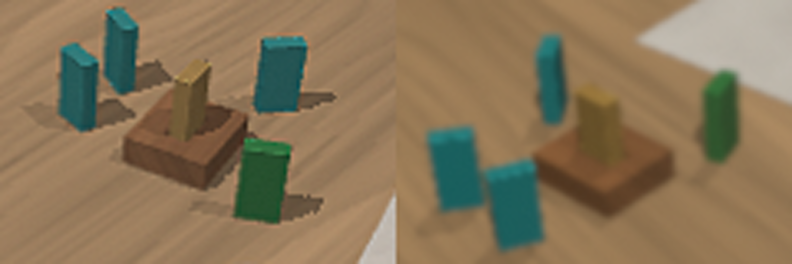

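Brass blank confirmed in the stand: left half of the crop at (190,100), right half at (598,125). Blank is at (0.545, 0.310), thin axis about 11°. First move takes the gripper above it, with the jaws along the thin axis.

>>> move_arm(moves="-41 -15 0 0.1; -82 -30 0 0.2; -123 -45 0 0.3; -164 -60 0 0.42; -206 -76 0 0.54; -247 -91 0 0.65; -288 -106 0 0.75; -330 -121 0 0.85; -371 -136 0 0.95; -411 -151 0 1.04", grip=1)

```text
clock: 1.83
position: [0.5306, 0.322, 0.2316]
tool_rot: [3.141, -0.0, 1.757]
force: [-1.1, 2.1, -1.1]
grip_width: 0.0853
```

```bash
cat >> h.py <<'E'
def rel(x,y,z,jawdeg=None):
    o=bot.observe();ps=o['tool_rot'][2];R=Rm(o['tool_rot'])
    d=R.T@(np.array([x,y,z])-o['position'])*1000
    s='move %s'%np.round(d,1)
    if jawdeg is not None:
        dw=np.deg2rad(jawdeg)-(ps-np.pi/2); dw=(dw+np.pi/2)%np.pi-np.pi/2; s+=' yaw %.3f'%(-dw)
    return s
def st():
    o=bot.observe();print('t%.2f'%o['clock'],np.round(o['position'],4),'jaw%.2f'%np.rad2deg(o['tool_rot'][2]-np.pi/2),'F',np.round(o['force'],1),'M',np.round(o['moment'],2),'g%.4f'%o['grip_width'],'rot',np.round(o['tool_rot'],3))
E
python3 - <<'E'
from h import *
st(); p=bot.grab_frame('wrist');save(p,'w0');print(np.round(p['eye'],3),np.round(p['attitude'],3))
C=cloud(p);x,y,z=C[...,0],C[...,1],C[...,2]
m=(np.hypot(x-.545,y-.31)<.04)&(z>.073)&(z<.09)
P=C[m];print(len(P))
if len(P):
    print(np.round(np.percentile(P[:,2],[5,50,95]),4));r=cv2.minAreaRect((P[:,:2]*1000).astype(np.float32));print(r)
print(rel(.545,.31,.2,11))
E
```

```text
t1.83 [0.5306 0.322  0.2316] jaw10.66 F [-1.1  2.1 -1.1] M [0.1  0.02 0.01] g0.0853 rot [ 3.141 -0.     1.757]
[0.517 0.394 0.375] [-0.293 -0.001  0.186]
695
[0.0789 0.0805 0.0818]
((544.5283813476562, 312.5709533691406), (15.592779159545898, 36.451637268066406), 10.882304191589355)
move [-6.   7.3 31.8] yaw -0.021
```

View pics/w0.png

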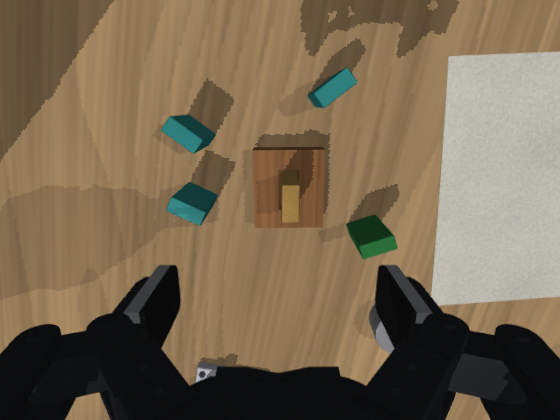

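Wrist view: brass blank at (290,203) in the stand at (290,188), well clear of teal (190,203) and green (372,236). Its position agrees with the other cameras. Descending partway first.

>>> move_arm(moves="0 0 20 0; 0 0 40 0; 0 0 60 0; 0 0 80 0; 0 0 100 0; 0 0 110 0; 0 0 120 0; 0 0 120 0; 0 0 120 0; 0 0 120 0")

```text
clock: 2.72
position: [0.5297, 0.3237, 0.1123]
tool_rot: [3.14, -0.0, 1.762]
force: [-1.5, -0.4, 0.6]
grip_width: 0.0857
```

```bash
python3 - <<'E'
from h import *
st(); print(rel(.5447,.3115,.05,10.9))
p=bot.grab_frame('wrist')
C=cloud(p);x,y,z=C[...,0],C[...,1],C[...,2]
m=(np.hypot(x-.545,y-.31)<.04)&(z>.073)&(z<.087)
P=C[m];print(len(P))
if len(P):print(np.round(np.percentile(P[:,2],[5,50,95]),4),cv2.minAreaRect((P[:,:2]*1000).astype(np.float32)))
E
```

```text
t2.72 [0.5297 0.3237 0.1123] jaw10.94 F [-1.5 -0.4  0.6] M [-0.02  0.01 -0.  ] g0.0857 rot [ 3.14  -0.     1.762]
move [-14.9  12.4  62.3] yaw 0.001
1709
[0.0775 0.0805 0.0816] ((544.0619506835938, 312.7384338378906), (16.113780975341797, 36.83316421508789), 10.12713623046875)
```

>>> move_arm(moves="-8 6 0 0; -13 12 0 0; -14 12 0 0; -14 12 10 0; -14 12 25 0; -14 12 40 0; -14 12 52 0; -14 12 61 0; -14 12 61 0; -14 12 61 0")

```text
clock: 3.6
position: [0.5435, 0.3119, 0.05]
tool_rot: [-3.141, 0.0, 1.762]
force: [0.2, -0.0, 1.0]
grip_width: 0.0854
```

>>> move_arm(moves="0 0 0 0; 0 0 0 0; 0 0 0 0; 0 0 0 0; 0 0 0 0; 0 0 0 0; 0 0 0 0; 0 0 0 0; 0 0 0 0; 0 0 0 0", grip=0, grip_force=60)

```text
clock: 4.43
position: [0.5438, 0.3121, 0.0506]
tool_rot: [3.141, -0.0, 1.762]
force: [0.0, 0.0, 5.4]
grip_width: 0.0152
```

```bash
python3 - <<'E'
from h import *
st()
E
```

```text
t4.43 [0.5438 0.3121 0.0506] jaw10.94 F [0.  0.  5.4] M [-0.04  0.3   0.04] g0.0152 rot [ 3.141 -0.     1.762]
```

>>> move_arm(moves="0 0 -10 0; 0 0 -30 0; 0 0 -60 0; 0 0 -90 0; 0 0 -120 0; 0 0 -140 0; -20 -5 -150 0; -50 -14 -150 0; -85 -23 -150 0.02; -120 -33 -150 0.04")

```text
clock: 5.27
position: [0.5335, 0.1868, 0.2009]
tool_rot: [3.141, -0.0, 1.722]
force: [1.6, -0.6, -3.5]
grip_width: 0.0153
```

>>> move_arm(moves="-35 -9 0 0.02; -70 -19 0 0.04; -105 -28 0 0.06; -140 -38 0 0.08; -175 -47 0 0.1; -205 -55 0 0.11; -230 -62 0 0.12; -250 -68 0 0.13; -260 -70 0 0.13; -260 -70 0 0.13")

```text
clock: 6.1
position: [0.5035, -0.0819, 0.2008]
tool_rot: [3.141, 0.001, 1.589]
force: [0.6, -0.9, -3.2]
grip_width: 0.0156
```

```bash
python3 - <<'E'
from h import *
import pickle
st(); p=bot.grab_frame('wrist');save(p,'w1');pickle.dump(p,open('w1.pkl','wb'));print(np.round(p['eye'],3))
C=cloud(p);x,y,z=C[...,0],C[...,1],C[...,2]
for l in ['slot1','stepped_bar','stop_post','stop_face','holder']:
    for q in bot.pinpoint(p,l)[:2]:
        u,v=np.round(q['at']).astype(int)
        print(l,round(q['conf'],2),np.round(q['at'],1),np.round(C[min(v,419),min(u,559)],4))
# cross sections along x at various y
for yy in np.arange(-.23,.06,.015):
    m=(abs(y-yy)<.0015)&(x>.44)&(x<.60)&(z<.1)
    o=np.argsort(x[m]);X=x[m][o];Z=z[m][o]
    # transitions across z=.025
    t=np.where(np.diff(Z>.025))[0]
    print(round(yy,3),len(X),[('%.4f'%((X[i]+X[i+1])/2),'+' if Z[i+1]>Z[i] else '-') for i in t][:10])
E
```

```text
t6.10 [ 0.5035 -0.0819  0.2008] jaw1.03 F [ 0.6 -0.9 -3.2] M [-0.02  0.   -0.03] g0.0156 rot [3.141e+00 1.000e-03 1.589e+00]
[ 0.502 -0.008  0.344]
stepped_bar 0.78 [281.5 222.3] [nan nan nan]
stop_post 0.68 [273.4  73.7] [0.4986 0.0141 0.0828]
stop_post 0.27 [292.2 107.3] [ 0.5147 -0.0089  0.0443]
stop_face 0.74 [292.3 108.8] [ 0.5161 -0.0108  0.0136]
-0.23 24 []
-0.215 52 []
-0.2 71 []
-0.185 91 []
-0.17 164 []
-0.155 244 [('0.5112', '+'), ('0.5525', '-')]
-0.14 296 [('0.5051', '+'), ('0.5527', '-')]
-0.125 330 [('0.5044', '+'), ('0.5216', '-'), ('0.5217', '+'), ('0.5221', '-'), ('0.5223', '+'), ('0.5225', '-'), ('0.5226', '+'), ('0.5226', '-'), ('0.5227', '+'), ('0.5227', '-')]
-0.11 354 [('0.4883', '+'), ('0.4990', '-'), ('0.5229', '+'), ('0.5229', '-'), ('0.5229', '+'), ('0.5529', '-')]
-0.095 445 [('0.4882', '+'), ('0.5074', '-'), ('0.5228', '+'), ('0.5531', '-')]
-0.08 487 [('0.4891', '+'), ('0.5075', '-'), ('0.5226', '+'), ('0.5229', '-'), ('0.5230', '+'), ('0.5230', '-'), ('0.5232', '+'), ('0.5234', '-'), ('0.5237', '+'), ('0.5239', '-')]
-0.065 461 [('0.4890', '+'), ('0.5072', '-'), ('0.5290', '+'), ('0.5291', '-'), ('0.5291', '+'), ('0.5291', '-'), ('0.5291', '+'), ('0.5531', '-')]
-0.05 504 [('0.4889', '+'), ('0.5078', '-'), ('0.5292', '+'), ('0.5292', '-'), ('0.5296', '+'), ('0.5532', '-')]
-0.035 558 [('0.4889', '+'), ('0.5075', '-'), ('0.5289', '+'), ('0.5293', '-'), ('0.5294', '+'), ('0.5300', '-'), ('0.5301', '+'), ('0.5306', '-'), ('0.5309', '+'), ('0.5319', '-')]
-0.02 518 [('0.4888', '+'), ('0.5081', '-')]
-0.005 549 [('0.4840', '+'), ('0.4848', '-'), ('0.4849', '+'), ('0.4858', '-'), ('0.4862', '+'), ('0.4866', '-'), ('0.4871', '+'), ('0.4875', '-'), ('0.4879', '+'), ('0.5081', '-')]
0.01 602 [('0.4825', '+'), ('0.5215', '-')]
0.025 511 [('0.4825', '+'), ('0.5175', '-')]
0.04 544 [('0.4892', '+'), ('0.5085', '-')]
0.055 597 []
```

View pics/w1.png

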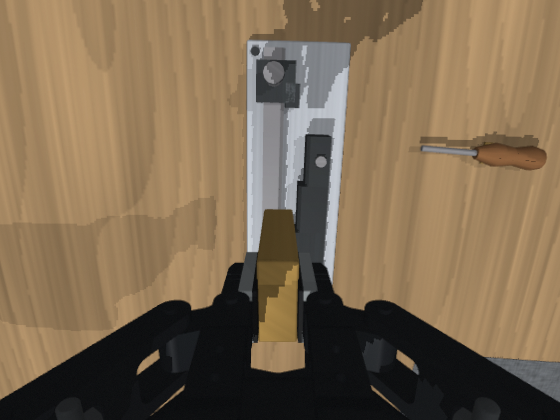

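The frame shows the holder with the post at (273,73), stop tongue at (292,100) and bar end at (318,137); the held blank hides the narrow slots. The slot widths matter, so I'll look from lower down and further along −y.

>>> move_arm(moves="-30 2 0 0; -65 4 0 0; -100 6 10 0; -135 8 25 0; -160 9 45 0; -170 9 60 0; -170 9 70 0; -170 9 75 0; -170 9 75 0; -170 9 75 0")

```text
clock: 7.23
position: [0.517, -0.2482, 0.1257]
tool_rot: [3.141, -0.0, 1.593]
force: [-0.5, -0.2, -2.8]
grip_width: 0.0154
```

```bash
python3 - <<'E'
from h import *
import pickle
st(); p=bot.grab_frame('wrist');save(p,'w2');pickle.dump(p,open('w2.pkl','wb'));print(np.round(p['eye'],4))
C=cloud(p)
for l in ['slot1','stepped_bar','stop_post','stop_face','holder']:
    for q in bot.pinpoint(p,l)[:2]:
        u,v=np.round(q['at']).astype(int)
        print(l,round(q['conf'],2),np.round(q['at'],1),np.round(C[min(v,419),min(u,559)],4))
# orthographic rectified views at z=.034 & z=.012, 0.5mm/px, x .47-.59, y -.24..0.06
for zz,nm in [(.034,'a'),(.012,'b')]:
    xs=np.arange(.475,.575,.00025);ys=np.arange(.02,-.24,-.0005)
    G=np.stack(np.meshgrid(xs,ys),-1);q=proj(p,np.c_[G.reshape(-1,2),np.full(G[...,0].size,zz)]).reshape(G.shape).astype(np.float32)
    cv2.imwrite('pics/rect_%s.png'%nm,cv2.remap(p['frame'],q[...,0],q[...,1],cv2.INTER_CUBIC)[:,:,::-1])
a=cv2.imread('pics/rect_a.png');b=cv2.imread('pics/rect_b.png');cv2.imwrite('pics/rect.png',np.hstack([a,b]))
x,y,z=C[...,0],C[...,1],C[...,2]
for yy in np.arange(-.225,0.0,.01):
    m=(abs(y-yy)<.004)&(z<.1)&(x>.48)&(x<.57); X=x[m];Z=z[m]
    top=X[(Z>.0355)&(Z<.039)];fl=X[(Z>.010)&(Z<.0155)]
    f=top[top<.512];b=top[top>.512];g=fl[(fl>.5)&(fl<.535)]
    s=lambda v,k:np.round(np.percentile(v,k)*1000,1) if len(v)>10 else None
    print(round(yy,3),'fence',s(f,[1,99]),'floor',s(g,[2,98]),'bar',s(b,[1,99]))
E
```

```text
t7.23 [ 0.517  -0.2482  0.1257] jaw1.30 F [-0.5 -0.2 -2.8] M [0.03 0.01 0.01] g0.0154 rot [ 3.141 -0.     1.593]
[ 0.515  -0.1747  0.2689]
slot1 0.57 [267.  133.7] [ 0.508  -0.1948  0.0135]
stepped_bar 0.59 [270.6  31.8] [ 0.5098 -0.125   0.0125]
holder 0.91 [266.8  37.8] [ 0.507  -0.1288  0.0123]
-0.225 fence [488.8 504.9] floor [506.9 534.6] bar None
-0.215 fence [488.9 511.7] floor [506.7 509.1] bar [512.4 549.7]
-0.205 fence [488.4 511.6] floor [506.6 509.7] bar [512.3 549.9]
-0.195 fence [488.4 511.4] floor [506.5 509.5] bar [512.1 550. ]
-0.185 fence [488.5 511.9] floor [506.5 509.4] bar [512.6 549.9]
-0.175 fence [488.6 511.7] floor [506.9 509.8] bar [512.4 550.1]
-0.165 fence [488.6 505.6] floor [506.8 516.3] bar [517.4 550.1]
-0.155 fence [488.7 505.5] floor [506.7 516. ] bar [517.4 549.7]
-0.145 fence [488.8 506. ] floor [507.2 516.5] bar [517.5 549.9]
-0.135 fence [488.9 505.9] floor [507.1 516.3] bar [517.9 550. ]
-0.125 fence [489.  506.3] floor [507.  516.6] bar [518.3 550.1]
-0.115 fence [489.3 505.7] floor [506.9 522.6] bar [523.5 550.5]
-0.105 fence None floor [507.4 522.4] bar None
-0.095 fence None floor None bar None
-0.085 fence None floor None bar None
-0.075 fence None floor None bar None
-0.065 fence None floor None bar None
-0.055 fence None floor None bar None
-0.045 fence None floor None bar None
-0.035 fence None floor None bar None
-0.025 fence None floor None bar None
-0.015 fence None floor None bar None
-0.005 fence None floor None bar None
```

View pics/rect.png

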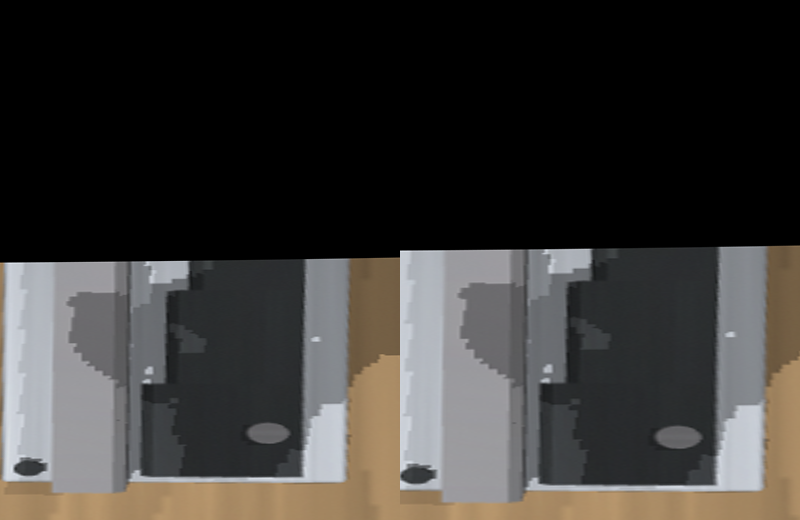

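The rectified view shows the slot 1/2 shoulder at row 383 and the 2/3 shoulder at row 291. Depth gives widths of about 3, 9.4 and 15.5 mm, so slot 4 is about 21.5 mm. The holder's origin is at y ≈ −0.1255 and the fence face at x ≈ 0.507. Now trying slot 1.

>>> move_arm(moves="15 -2 0 0.01; 30 -4 0 0.02; 45 -6 0 0.03; 54 -7 0 0.03; 54 -7 10 0.03; 54 -7 20 0.03; 54 -7 30 0.03; 54 -7 40 0.03; 54 -7 46 0.03; 54 -7 46 0.03")

```text
clock: 8.37
position: [0.5075, -0.1959, 0.0775]
tool_rot: [-3.139, -0.0, 1.561]
force: [-0.0, 0.1, -3.3]
grip_width: 0.0153
```

>>> move_arm(moves="0 0 1 0; 0 0 2 0; 0 0 3 0; 0 0 4 0; 0 0 4.5 0; 0 0 5 0; 0 0 5.5 0; 0 0 6 0; 0 0 6 0; 0 0 6 0")

```text
clock: 9.2
position: [0.5089, -0.1958, 0.0754]
tool_rot: [3.14, -0.0, 1.561]
force: [-10.7, 3.9, 40.1]
grip_width: 0.0149
```

```bash
python3 - <<'E'
from h import *
import pickle
st(); p=bot.grab_frame('wrist');save(p,'w3');pickle.dump(p,open('w3.pkl','wb'));print(np.round(p['eye'],4))
C=cloud(p)
x,y,z=C[...,0],C[...,1],C[...,2]
for yy in np.arange(-.165,0.0,.01):
    m=(abs(y-yy)<.003)&(z<.1)&(x>.48)&(x<.57); X=x[m];Z=z[m]
    top=X[(Z>.0355)&(Z<.039)];fl=X[(Z>.010)&(Z<.0145)]
    f=top[top<.512];b=top[top>.512];g=fl[(fl>.5)&(fl<.535)]
    s=lambda v,k:np.round(np.percentile(v,k)*1000,1) if len(v)>10 else None
    print(round(yy,3),'fence',s(f,[2,98]),'floor',s(g,[3,97]),'bar',s(b,[2,98]))
xs=np.arange(.475,.575,.00025);ys=np.arange(.02,-.24,-.0005)
for zz,nm in [(.034,'a'),(.012,'b')]:
    G=np.stack(np.meshgrid(xs,ys),-1);q=proj(p,np.c_[G.reshape(-1,2),np.full(G[...,0].size,zz)]).reshape(G.shape).astype(np.float32)
    cv2.imwrite('pics/r3_%s.png'%nm,cv2.remap(p['frame'],q[...,0],q[...,1],cv2.INTER_CUBIC)[:,:,::-1])
cv2.imwrite('pics/r3.png',np.hstack([cv2.imread('pics/r3_a.png'),cv2.imread('pics/r3_b.png')]))
E
```

```text
t9.20 [ 0.5089 -0.1958  0.0754] jaw-0.54 F [-10.7   3.9  40.1] M [ 1.06  2.63 -0.05] g0.0149 rot [ 3.14  -0.     1.561]
[ 0.509  -0.1224  0.2186]
-0.165 fence [489.  505.5] floor [507.1 516.4] bar [517.7 549.8]
-0.155 fence [488.9 505.3] floor [507.2 516.4] bar [517.7 549.8]
-0.145 fence [488.8 505.3] floor [506.7 516.4] bar [517.7 549.9]
-0.135 fence [489.1 505.5] floor [506.8 516.4] bar [517.7 549.8]
-0.125 fence [489.1 505.6] floor [507.  521.7] bar [518.7 549.6]
-0.115 fence [489.  505.3] floor [507.1 522.2] bar [523.8 549.9]
-0.105 fence [488.9 505.9] floor [507.2 522.7] bar [524.2 550.1]
-0.095 fence [489.2 506.1] floor [507.4 522.6] bar [524.  550.1]
-0.085 fence [489.2 505.7] floor [507.5 522.5] bar [524.  550.4]
-0.075 fence [489.5 505.9] floor [507.6 527.1] bar [529.3 550. ]
-0.065 fence None floor [507.5 528. ] bar None
-0.055 fence None floor None bar None
-0.045 fence None floor None bar None
-0.035 fence None floor None bar None
-0.025 fence None floor None bar None
-0.015 fence None floor None bar None
-0.005 fence None floor None bar None
```

View pics/r3.png

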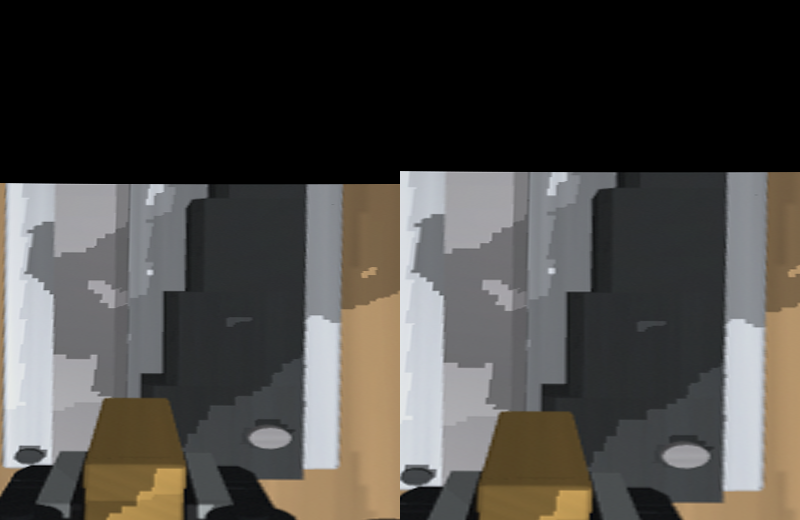

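Slot 1 blocked at TCP z 0.0754 with 40 N, the height expected for the underside resting on the rail tops. Slot 3 measures about 15.2 mm and slot 4 about 21 mm. I'll lift, step along, and confirm lightly that slot 3 is too tight.

>>> move_arm(moves="0 0 -5 0; 0 0 -12 0; 20 1 -12 0; 45 3 -12 0; 70 4 -12 0; 85 5 -12 0; 93 5 -12 0; 93 5 -12 0; 93 5 -9 0; 93 5 -6 0")

```text
clock: 10.08
position: [0.5142, -0.1039, 0.0793]
tool_rot: [3.141, 0.001, 1.561]
force: [-0.4, -0.9, -2.7]
grip_width: 0.0151
```

```bash
python3 - <<'E'
from h import *
st();print(rel(.5150,-.1025,.0756,-.4)); p=bot.grab_frame('wrist')
C=cloud(p)
x,y,z=C[...,0],C[...,1],C[...,2]
for yy in np.arange(-.085,0.03,.01):
    m=(abs(y-yy)<.003)&(z<.1)&(x>.48)&(x<.57); X=x[m];Z=z[m]
    top=X[(Z>.0355)&(Z<.039)];fl=X[(Z>.010)&(Z<.0145)]
    f=top[top<.512];b=top[top>.512];g=fl[(fl>.5)&(fl<.535)]
    s=lambda v,k:np.round(np.percentile(v,k)*1000,1) if len(v)>10 else None
    print(round(yy,3),'fence',s(f,[2,98]),'floor',s(g,[3,97]),'bar',s(b,[2,98]))
m=(z>.078)&(z<.084)&(abs(y-.014)<.02)&(abs(x-.499)<.02);print('post',C[m].mean(0),m.sum())
m=(z>.041)&(z<.047)&(abs(y-.005)<.04)&(abs(x-.51)<.04);print('bridge',np.nanpercentile(C[m],[2,98],axis=0))
m=(z>.006)&(z<.015)&(abs(x-.53)<.015)&(y>.02);print('plate end',np.percentile(y[m],[99.5]))
E
```

```text
t10.08 [ 0.5142 -0.1039  0.0793] jaw-0.59 F [-0.4 -0.9 -2.7] M [0.02 0.02 0.02] g0.0151 rot [3.141e+00 1.000e-03 1.561e+00]
move [1.4 0.8 3.7] yaw -0.003
-0.085 fence [489.5 505.6] floor [507.1 522.4] bar [524.4 550.3]
-0.075 fence [489.5 506.2] floor [507.8 528.4] bar [530.1 550.6]
-0.065 fence [489.4 505.9] floor [508.  528.2] bar [529.9 550.5]
-0.055 fence [489.4 506.1] floor [508.2 528. ] bar [529.8 550.7]
-0.045 fence [489.6 505.9] floor [507.8 528.6] bar [530.2 550.7]
-0.035 fence [489.6 506.1] floor [507.9 532. ] bar [530.2 550.8]
-0.025 fence [489.6 506.2] floor [508.2 534.4] bar None
-0.015 fence [489.6 506.5] floor [508.4 534.2] bar None
-0.005 fence [485.8 506.5] floor [521.9 534.6] bar None
0.005 fence None floor [521.9 534.5] bar None
0.015 fence None floor [521.9 534.4] bar None
0.025 fence None floor [517.5 534.6] bar None
post [0.49834824 0.00820255 0.08017019] 60
bridge [[ 0.48416162 -0.00854712  0.04345197]
 [ 0.51980945  0.01735616  0.04648183]]
plate end [0.02686378]
```

>>> move_arm(moves="1 1 1 0; 1 1 2 0; 1 1 3 0; 1 1 4 0; 1 1 5 0; 1 1 6 0; 1 1 7 0; 1 1 8 0; 1 1 8 0; 1 1 8 0")

```text
clock: 10.97
position: [0.5149, -0.1019, 0.0715]
tool_rot: [-3.141, 0.0, 1.562]
force: [-4.0, -0.5, 5.1]
grip_width: 0.0149
```

```bash
python3 - <<'E'
from h import *
st()
E
```

```text
t10.97 [ 0.5149 -0.1019  0.0715] jaw-0.53 F [-4.  -0.5  5.1] M [-0.29  1.1   0.02] g0.0149 rot [-3.141  0.     1.562]
```

>>> move_arm(moves="0 0 0.5 0; 0 0 1 0; 0 0 1.5 0; 0 0 2 0; 0 0 2.5 0; 0 0 3 0; 0 0 3 0; 0 0 3 0; 0 0 3 0; 0 0 3 0")

```text
clock: 11.8
position: [0.5149, -0.1018, 0.0689]
tool_rot: [-3.141, -0.0, 1.562]
force: [-7.7, 0.7, 19.8]
grip_width: 0.0152
```

```bash
python3 - <<'E'
from h import *
st()
E
```

```text
t11.80 [ 0.5149 -0.1018  0.0689] jaw-0.52 F [-7.7  0.7 19.8] M [0.03 2.01 0.16] g0.0152 rot [-3.141 -0.     1.562]
```

```bash
python3 - <<'E'
from h import *
import pickle
p3=pickle.load(open('w3.pkl','rb'))
p=bot.grab_frame('wrist');pickle.dump(p,open('w4.pkl','wb'))
for q in (p3,p):
    C=cloud(q);f=q['frame'].astype(int);m=(f[...,0]-f[...,2]>40)&(np.abs(C[...,0]-.512)<.012)
    m&=np.abs(q['z_map'])>0;v,u=np.where(m&(C[...,2]>.05));print(np.round(np.percentile(C[m&(C[...,2]>.05)],[1,50,99],axis=0),4))
ps=[]
s=bot.grab_frame('side');c=proj(s,[[.515,-.1,.06]])[0].astype(int);sc=bot.grab_frame('scene');d=proj(sc,[[.515,-.1,.06]])[0].astype(int)
cr=lambda f,c:cv2.resize(f[c[1]-40:c[1]+40,c[0]-40:c[0]+40],(400,400),interpolation=cv2.INTER_CUBIC)
w=cv2.resize(p['frame'][60:340,180:380],(286,400))
cv2.imwrite('pics/c4.png',np.hstack([w,cv2.resize(cr(s['frame'],c),(256,256)),cv2.resize(cr(sc['frame'],d),(256,256))] if 0 else [w,cr(sc['frame'],d)])[:,:,::-1])
E
```

```text
[[ 0.5012 -0.2122  0.0529]
 [ 0.5087 -0.1848  0.1051]
 [ 0.5163 -0.177   0.1067]]
[[ 0.5073 -0.1182  0.0521]
 [ 0.5148 -0.0916  0.0986]
 [ 0.5224 -0.0831  0.1002]]
```

View pics/c4.png

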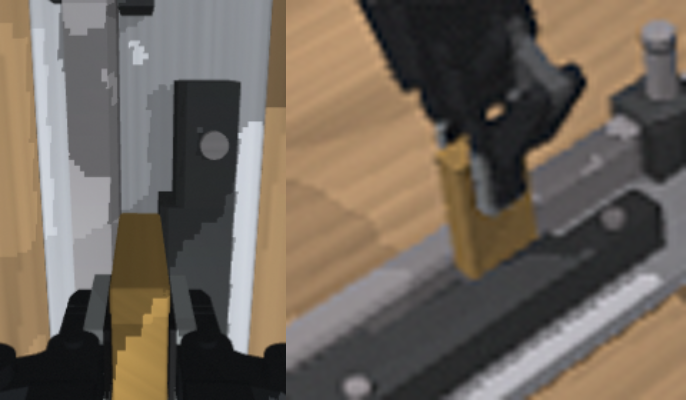

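The blank's top fell with the TCP (no slip). Its underside is about 6 mm below the rail tops, past the chamfer, so slot 3 may be taking it. Fx is negative, so I'll shift a little toward the fence and keep descending gently.

>>> move_arm(moves="0 -0.3 0 0; 0 -0.6 0 0; 0 -0.6 0.5 0; 0 -0.6 1 0; 0 -0.6 1.5 0; 0 -0.6 2 0; 0 -0.6 2.5 0; 0 -0.6 3 0; 0 -0.6 3 0; 0 -0.6 3 0")

```text
clock: 12.78
position: [0.5149, -0.1019, 0.0667]
tool_rot: [3.14, -0.0, 1.562]
force: [-10.1, 0.9, 38.2]
grip_width: 0.0153
```

```bash
python3 - <<'E'
from h import *
st()
E
```

```text
t12.78 [ 0.5149 -0.1019  0.0667] jaw-0.53 F [-10.1   0.9  38.2] M [0.18 2.61 0.23] g0.0153 rot [ 3.14  -0.     1.562]
```

```bash
cat >> h.py <<'E'
def top():
    q=bot.grab_frame('wrist');o=bot.observe();C=cloud(q);f=q['frame'].astype(int);x,y,z=C[...,0],C[...,1],C[...,2]
    t=o['position'];m=(f[...,0]-f[...,2]>40)&(abs(x-t[0])<.012)&(abs(y-t[1])<.03)&(z>.05)
    Z=z[m];h=Z[Z>np.percentile(Z,99)-.004]; tm=m&(z>np.median(h)-.002)
    print('top z %.4f'%np.median(h),'minus TCP %.4f'%(np.median(h)-t[2]),'y max %.4f'%np.percentile(y[tm],99),'x',np.round(np.percentile(x[tm],[1,99]),4))
    # lowest brass on front face
    m2=(f[...,0]-f[...,2]>25)&(abs(x-t[0])<.012)&(abs(y-t[1]-.018)<.006);print('low z %.4f'%np.nanpercentile(z[m2],1)); fm=m2&(z<np.median(h)-.006)&(z>.04)
    if fm.sum()>20: print('front face dy/dz',np.polyfit(z[fm],y[fm],1),fm.sum())
    return q
E
python3 - <<'E'
from h import *
st();top()
E
```

```text
t12.78 [ 0.5149 -0.1019  0.0667] jaw-0.53 F [-10.1   0.9  38.2] M [0.18 2.61 0.23] g0.0153 rot [ 3.14  -0.     1.562]
top z 0.0968 minus TCP 0.0300 y max -0.0835 x [0.5073 0.5222]
low z 0.0316
front face dy/dz [-0.00218689 -0.08347062] 1411
```

The blank's top is now at 0.0968, so its underside is about 8 mm below the rail tops: it really is entering slot 3, a snug fit. My depth widths read small, since the 16 mm blank itself measures 14.9 mm. I'll ease up to find the jamming direction.

>>> move_arm(moves="0 0 -1 -0.003; 0 0 -2 -0.003; 0 0 -3 -0.003; 0 0 -3 -0.003; 0 0 -3 -0.003; 0 0 -3 -0.003; 0 0 -3 -0.003; 0 0 -3 -0.003; 0 0 -3 -0.003; 0 0 -3 -0.003")

```text
clock: 13.67
position: [0.5145, -0.1017, 0.0671]
tool_rot: [-3.141, 0.001, 1.565]
force: [6.2, -3.3, -28.4]
grip_width: 0.0146
```

```bash
python3 - <<'E'
from h import *
st()
E
```

```text
t13.67 [ 0.5145 -0.1017  0.0671] jaw-0.33 F [  6.2  -3.3 -28.4] M [-0.76 -1.55  0.15] g0.0146 rot [-3.141e+00  1.000e-03  1.565e+00]
```

```bash
python3 - <<'E'
from h import *
import pickle
for n,rngs in [('w2',{'s1':(-.21,-.18),'s2':(-.165,-.135)}),('w3',{'s2':(-.165,-.135),'s3':(-.118,-.088)}),('w4',{'s4':(-.072,-.042)})]:
    p=pickle.load(open(n+'.pkl','rb'));print(n,np.round(p['eye'],4),'pix mm',(p['eye'][2]-.012)/p['K'][0][0]*1000)
    for s,(a,b) in rngs.items():
        xs=np.arange(.484,.556,.0005);ys=np.arange(a,b,.0005)
        G=np.stack(np.meshgrid(xs,ys),-1); G[...,0]+= (G[...,1]+.1255)*np.tan(np.deg2rad(.4))
        out=[]
        for zz in (.012,):
            q=proj(p,np.c_[G.reshape(-1,2),np.full(G[...,0].size,zz)]).reshape(G.shape).astype(np.float32)
            g=cv2.remap(p['frame'].astype(np.float32).mean(2),q[...,0],q[...,1],cv2.INTER_LINEAR)
            pr=np.median(g,0);k=(xs>.5)&(xs<.533)
            print(s,' '.join('%.1f:%d'%(1000*X,v) for X,v in zip(xs[k],pr[k])))
E
```

```text
w2 [ 0.515  -0.1747  0.2689] pix mm 0.7622716812285684
s1 500.5:155 501.0:155 501.5:154 502.0:150 502.5:140 503.0:125 503.5:118 504.0:118 504.5:118 505.0:117 505.5:113 506.0:94 506.5:83 507.0:90 507.5:104 508.0:108 508.5:109 509.0:108 509.5:105 510.0:89 510.5:63 511.0:50 511.5:50 512.0:51 512.5:52 513.0:54 513.5:60 514.0:64 514.5:65 515.0:64 515.5:64 516.0:64 516.5:64 517.0:63 517.5:63 518.0:62 518.5:61 519.0:58 519.5:54 520.0:45 520.5:42 521.0:42 521.5:42 522.0:42 522.5:42 523.0:41 523.5:41 524.0:41 524.5:41 525.0:41 525.5:41 526.0:41 526.5:41 527.0:41 527.5:42 528.0:42 528.5:42 529.0:42 529.5:42 530.0:42 530.5:42 531.0:42 531.5:42 532.0:42 532.5:42
s2 500.5:107 501.0:107 501.5:107 502.0:105 502.5:99 503.0:93 503.5:91 504.0:91 504.5:91 505.0:91 505.5:88 506.0:80 506.5:81 507.0:97 507.5:109 508.0:109 508.5:108 509.0:107 509.5:107 510.0:108 510.5:109 511.0:110 511.5:110 512.0:109 512.5:109 513.0:109 513.5:109 514.0:109 514.5:108 515.0:108 515.5:107 516.0:103 516.5:81 517.0:47 517.5:34 518.0:34 518.5:34 519.0:34 519.5:36 520.0:40 520.5:45 521.0:49 521.5:54 522.0:46 522.5:44 523.0:44 52
[... 1450 characters left out ...]
46 532.5:47
w4 [ 0.5153 -0.0284  0.2122] pix mm 0.5938087420543066
s4 500.5:102 501.0:102 501.5:102 502.0:99 502.5:95 503.0:95 503.5:95 504.0:95 504.5:95 505.0:93 505.5:85 506.0:77 506.5:95 507.0:123 507.5:134 508.0:132 508.5:131 509.0:130 509.5:132 510.0:135 510.5:137 511.0:139 511.5:137 512.0:136 512.5:134 513.0:133 513.5:132 514.0:132 514.5:134 515.0:135 515.5:136 516.0:137 516.5:138 517.0:138 517.5:136 518.0:133 518.5:119 519.0:115 519.5:114 520.0:114 520.5:114 521.0:115 521.5:115 522.0:115 522.5:115 523.0:115 523.5:114 524.0:113 524.5:113 525.0:113 525.5:113 526.0:113 526.5:114 527.0:114 527.5:114 528.0:108 528.5:71 529.0:29 529.5:26 530.0:28 530.5:33 531.0:34 531.5:34 532.0:34 532.5:34
```

Image edges give w ≈ 3.7 ± 0.3, so slot 3 is about 15.7 mm: borderline. Friction is 30–40 N both pushing and pulling, with almost no couple. That suggests a squeeze, not a fit. Releasing it will decide: a real fit would drop freely, a squeeze would stay wedged.

>>> move_arm(moves="0 0 1 0; 0 0 2 0; 0 0 2.2 0; 0 0 2.2 0; 0 0 2.2 0; 0 0 2.2 0; 0 0 2.2 0; 0 0 2.2 0; 0 0 2.2 0; 0 0 2.2 0")

```text
clock: 14.5
position: [0.5148, -0.1018, 0.0669]
tool_rot: [3.141, -0.0, 1.565]
force: [-5.1, -1.4, 18.2]
grip_width: 0.0154
```

>>> move_arm(moves="0 0 0 0; 0 0 0 0; 0 0 0 0; 0 0 0 0; 0 0 0 0; 0 0 0 0; 0 0 0 0; 0 0 0 0; 0 0 0 0; 0 0 0 0", grip=0.32)

```text
clock: 15.33
position: [0.5146, -0.1017, 0.0661]
tool_rot: [3.142, 0.0, 1.565]
force: [0.6, -0.5, 0.8]
grip_width: 0.0273
```

```bash
python3 - <<'E'
from h import *
st();q=top();save(q,'w5')
E
```

```text
t15.33 [ 0.5146 -0.1017  0.0661] jaw-0.35 F [ 0.6 -0.5  0.8] M [-0.02  0.01  0.02] g0.0273 rot [3.142 0.    1.565]
top z 0.0968 minus TCP 0.0307 y max -0.0834 x [0.5067 0.5221]
low z 0.0315
front face dy/dz [-0.00081618 -0.08351483] 1437
```

Released, it stayed wedged at top z 0.0968 instead of dropping, so slot 3 is too tight and slot 4 is the one. Regripping harder and pulling it free.

>>> move_arm(moves="0 0 0 0; 0 0 0 0; 0 0 0 0; 0 0 0 0; 0 0 0 0; 0 0 0 0; 0 0 0 0; 0 0 0 0; 0 0 0 0; 0 0 0 0", grip=0, grip_force=110)

```text
clock: 16.22
position: [0.5148, -0.1017, 0.0664]
tool_rot: [3.141, -0.0, 1.565]
force: [-0.2, 0.8, 5.1]
grip_width: 0.0144
```

>>> move_arm(moves="0 0 -0.5 0; 0 0 -1 0; 0 0 -1.5 0; 0 0 -2 0; 0 0 -2.5 0; 0 0 -3 0; 0 0 -3.5 0; 0 0 -4 0; 0 0 -4 0; 0 0 -4 0")

```text
clock: 17.05
position: [0.5145, -0.1014, 0.0689]
tool_rot: [-3.141, 0.0, 1.565]
force: [8.0, -0.5, -34.2]
grip_width: 0.0143
```

```bash
python3 - <<'E'
from h import *
st();top()
E
```

```text
t17.05 [ 0.5145 -0.1014  0.0689] jaw-0.32 F [  8.   -0.5 -34.2] M [-0.32 -2.32  0.01] g0.0143 rot [-3.141  0.     1.565]
top z 0.0992 minus TCP 0.0304 y max -0.0832 x [0.5071 0.5216]
low z 0.0342
front face dy/dz [ 9.97328229e-05 -8.33526214e-02] 1468
```

>>> move_arm(moves="0 0 -1 0; 0 0 -2 0; 0 0 -3 0; 0 0 -4 0; 0 0 -5 0; 0 0 -7 0; 0 0 -10 0; 0 0 -13 0; 0 0 -16 0; 0 0 -18 0")

```text
clock: 17.93
position: [0.5147, -0.1017, 0.0886]
tool_rot: [3.141, 0.0, 1.565]
force: [0.0, -1.1, -2.4]
grip_width: 0.0143
```

```bash
python3 - <<'E'
from h import *
st();top();print(rel(.5177,-.0555,.086,-.35))
E
```

```text
t17.93 [ 0.5147 -0.1017  0.0886] jaw-0.35 F [ 0.  -1.1 -2.4] M [ 0.02 -0.04 -0.03] g0.0143 rot [3.141 0.    1.565]
top z 0.1191 minus TCP 0.0302 y max -0.0834 x [0.5074 0.5219]
low z 0.0541
front face dy/dz [-0.0001482  -0.08358028] 1585
move [46.2  2.6  2.8] yaw 0.000
```

>>> move_arm(moves="12 1 0 0; 28 2 0 0; 40 3 0 0; 45 3 0 0; 45 3 0 0; 45 3 5 0; 45 3 13 0; 45 3 22 0; 45 3 30 0; 45 3 35 0")

```text
clock: 18.82
position: [0.5172, -0.0571, 0.0516]
tool_rot: [-3.14, 0.0, 1.564]
force: [-0.4, -0.4, -2.8]
grip_width: 0.0145
```

>>> move_arm(moves="0 0 0 0; 0 0 0.5 0; 0 0 1 0; 0 0 1.5 0; 0 0 2 0; 0 0 2.5 0; 0 0 3 0; 0 0 3.5 0; 0 0 4 0; 0 0 4 0")

```text
clock: 19.65
position: [0.5182, -0.0567, 0.05]
tool_rot: [3.141, -0.0, 1.565]
force: [-5.7, 0.8, 20.3]
grip_width: 0.0143
```

```bash
python3 - <<'E'
from h import *
st();top()
E
```

```text
t19.65 [ 0.5182 -0.0567  0.05  ] jaw-0.36 F [-5.7  0.8 20.3] M [0.3  1.37 0.05] g0.0143 rot [ 3.141 -0.     1.565]
top z 0.0805 minus TCP 0.0304 y max -0.0384 x [0.5107 0.5253]
low z 0.0155
front face dy/dz [-0.001664   -0.03846954] 1097
```

It's on the floor of slot 4: top at 0.0805 and 20 N contact at the predicted height. Relaxing the press, releasing and lifting.

>>> move_arm(moves="0 0 -0.8 0; 0 0 -0.8 0; 0 0 -0.8 0; 0 0 -0.8 0; 0 0 -0.8 0; 0 0 -0.8 0; 0 0 -0.8 0; 0 0 -0.8 0; 0 0 -0.8 0; 0 0 -0.8 0", grip=0.35)

```text
clock: 20.53
position: [0.5179, -0.0567, 0.0499]
tool_rot: [3.142, 0.0, 1.565]
force: [0.1, -0.2, -0.0]
grip_width: 0.0301
```

>>> move_arm(moves="0 0 -10 0; 0 0 -25 0; 0 0 -45 0; 0 0 -65 0; 0 0 -85 0; 0 0 -100 0; 0 0 -110 0; -20 0 -120 0; -40 0 -120 0; -40 0 -120 0")

```text
clock: 21.37
position: [0.5175, -0.1002, 0.171]
tool_rot: [3.14, 0.001, 1.561]
force: [-0.3, -1.2, -0.4]
grip_width: 0.0296
```

```bash
python3 - <<'E'
from h import *
st();p=bot.grab_frame('wrist');save(p,'w6');C=cloud(p);x,y,z=C[...,0],C[...,1],C[...,2];print(np.round(p['eye'],3))
f=p['frame'].astype(int);br=(f[...,0]-f[...,2]>40)
m=(z>.074)&(z<.085)&(abs(y+.056)<.03)&(abs(x-.518)<.02);print('blank top',m.sum(),np.percentile(z[m],[5,50,95]),cv2.minAreaRect((C[m][:,:2]*1000).astype(np.float32)))
m=(z>.076)&(z<.088)&(abs(y-.014)<.02)&(abs(x-.499)<.02);print('post',C[m].mean(0),m.sum(),cv2.minAreaRect((C[m][:,:2]*1000).astype(np.float32)))
m=(z>.041)&(z<.047)&(abs(y-.005)<.04)&(abs(x-.51)<.04);print('bridge',np.nanpercentile(C[m],[2,98],axis=0))
for l in ['stop_post','stop_face']:
    for q in bot.pinpoint(p,l)[:2]: print(l,q['conf'],atz(p,[q['at']],.0815 if 'post' in l else .0245))
E
```

```text
t21.37 [ 0.5175 -0.1002  0.171 ] jaw-0.53 F [-0.3 -1.2 -0.4] M [-0.06  0.03 -0.02] g0.0296 rot [3.140e+00 1.000e-03 1.561e+00]
[ 0.518 -0.026  0.314]
blank top 1218 [0.07935438 0.08058198 0.08169942] ((518.1311645507812, -56.37456512451172), (15.752681732177734, 36.02096176147461), 0.06376264244318008)
post [0.49866682 0.01523945 0.08165085] 578 ((498.7052307128906, 15.494611740112305), (15.9494047164917, 15.829972267150879), 65.75643920898438)
bridge [[ 0.48390193 -0.0084873   0.04356754]
 [ 0.5197931   0.02758981  0.04652239]]
stop_post 0.78 [[0.49825134 0.0166054  0.0815    ]]
stop_face 0.75 [[ 0.51730274 -0.00832433  0.0245    ]]
```

View pics/w6.png

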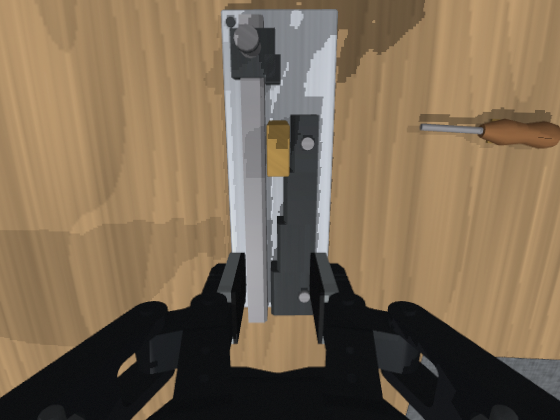

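The frame shows the blank at (278,148) upright in slot 4, post at (246,37) and tongue at (270,72). The gap between tongue and blank is about 29 mm. Moving over the post.

>>> move_arm(moves="20 -4 0 -0.003; 45 -8 0 -0.003; 70 -12 0 -0.003; 90 -16 0 -0.003; 108 -19 0 -0.003; 115 -20 0 -0.003; 115 -20 20 -0.003; 115 -20 40 -0.003; 115 -20 55 -0.003; 115 -20 55 -0.003", grip=0.55)

```text
clock: 22.35
position: [0.497, 0.0185, 0.1126]
tool_rot: [-3.138, 0.001, 1.568]
force: [-0.9, -0.3, -0.0]
grip_width: 0.0471
```

```bash
python3 - <<'E'
from h import *
st();print(rel(.4985,.0155,.056,-.35))
E
```

```text
t22.35 [0.497  0.0185 0.1126] jaw-0.14 F [-0.9 -0.3 -0. ] M [0.01 0.03 0.01] g0.0471 rot [-3.138e+00  1.000e-03  1.568e+00]
move [-3.   1.8 56.6] yaw 0.004
```

>>> move_arm(moves="0 0 10 0; 0 0 20 0; 0 0 30 0; 0 0 38 0; 0 0 45 0; 0 0 50 0; 0 0 54 0; 0 0 55 0; 0 0 55 0; 0 0 55 0")

```text
clock: 23.18
position: [0.4985, 0.0184, 0.0601]
tool_rot: [3.141, -0.0, 1.568]
force: [-0.2, 0.9, 0.2]
grip_width: 0.047
```

```bash
python3 - <<'E'
from h import *
st();print(rel(.4985,.0155,.056,-.35))
E
```

```text
t23.18 [0.4985 0.0184 0.0601] jaw-0.18 F [-0.2  0.9  0.2] M [-0.01  0.01  0.  ] g0.0470 rot [ 3.141 -0.     1.568]
move [-2.9  0.   4.1] yaw 0.003
```

Adjust by −3 mm and close gently on the post.

>>> move_arm(moves="-1 0 1 0; -2 0 2 0; -3 0 3 0; -3 0 3 0; -3 0 3 0; -3 0 3 0; -3 0 3 0; -3 0 3 0; -3 0 3 0; -3 0 3 0")

```text
clock: 24.02
position: [0.4983, 0.0155, 0.0569]
tool_rot: [3.142, 0.0, 1.568]
force: [0.0, -0.7, 0.3]
grip_width: 0.0472
```

>>> move_arm(moves="0 0 0 0; 0 0 0 0; 0 0 0 0; 0 0 0 0; 0 0 0 0; 0 0 0 0; 0 0 0 0; 0 0 0 0; 0 0 0 0; 0 0 0 0", grip=0, grip_force=25)

```text
clock: 24.85
position: [0.4986, 0.0155, 0.057]
tool_rot: [3.141, 0.0, 1.568]
force: [5.2, -0.2, 1.9]
grip_width: 0.0148
```

```bash
python3 - <<'E'
from h import *
st()
E
```

```text
t24.85 [0.4986 0.0155 0.057 ] jaw-0.17 F [ 5.2 -0.2  1.9] M [ 0.03 -1.08 -0.02] g0.0148 rot [3.141 0.    1.568]
```

>>> move_arm(moves="-3 0 0 0; -6 0 0 0; -9 0 0 0; -12 0 0 0; -15 0 0 0; -18 0 0 0; -21 0 0 0; -24 0 0 0; -26 0 0 0; -26 0 0 0")

```text
clock: 25.68
position: [0.4985, -0.011, 0.057]
tool_rot: [3.141, 0.0, 1.567]
force: [5.0, -1.6, 2.4]
grip_width: 0.0152
```

>>> move_arm(moves="-0.2 0 0 0; -0.4 0 0 0; -0.6 0 0 0; -0.8 0 0 0; -1 0 0 0; -1.2 0 0 0; -1.4 0 0 0; -1.5 0 0 0; -1.5 0 0 0; -1.5 0 0 0")

```text
clock: 26.52
position: [0.4985, -0.0119, 0.057]
tool_rot: [3.141, -0.0, 1.568]
force: [4.7, 1.6, 2.3]
grip_width: 0.0151
```

```bash
cat >> h.py <<'E'
def gap():
    for n in ('wrist','side','scene'):
        p=bot.grab_frame(n);C=cloud(p);x,y,z=C[...,0],C[...,1],C[...,2];f=p['frame'].astype(int)
        m=(z>.075)&(z<.085)&(y<-.03)&(y>-.09)&(abs(x-.518)<.013)&(f[...,0]-f[...,2]>25)
        if m.sum()>20: print(n,m.sum(),'blank',np.round(C[m].mean(0),4),'yrange',np.round(np.percentile(y[m],[1,99]),4),cv2.minAreaRect((C[m][:,:2]*1000).astype(np.float32)))
        p_=p
        if n=='wrist': w=p
    return w
E
python3 - <<'E'
from h import *
st();gap()
E
```

```text
t26.52 [ 0.4985 -0.0119  0.057 ] jaw-0.16 F [4.7 1.6 2.3] M [ 0.23 -1.08 -0.02] g0.0151 rot [ 3.141 -0.     1.568]
side 119 blank [ 0.5163 -0.0597  0.0803] yrange [-0.0768 -0.0407] ((517.6919555664062, -58.40503692626953), (37.22677230834961, 17.886709213256836), 88.71003723144531)
scene 107 blank [ 0.5202 -0.0587  0.0798] yrange [-0.0753 -0.0392] ((519.4971313476562, -56.81639862060547), (17.457740783691406, 38.339481353759766), 2.1474361419677734)
```

>>> move_arm(moves="-0.1 0 0 0; -0.2 0 0 0; -0.3 0 0 0; -0.4 0 0 0; -0.5 0 0 0; -0.6 0 0 0; -0.7 0 0 0; -0.8 0 0 0; -0.9 0 0 0; -1 0 0 0")

```text
clock: 27.5
position: [0.4985, -0.0129, 0.057]
tool_rot: [3.141, -0.0, 1.568]
force: [3.7, 1.8, 2.8]
grip_width: 0.0155
```

>>> move_arm(moves="-0.1 0 0 0; -0.2 0 0 0; -0.3 0 0 0; -0.4 0 0 0; -0.5 0 0 0; -0.6 0 0 0; -0.7 0 0 0; -0.8 0 0 0; -0.9 0 0 0; -1 0 0 0")

```text
clock: 28.33
position: [0.4985, -0.0136, 0.057]
tool_rot: [3.141, -0.0, 1.568]
force: [4.8, 2.6, 3.2]
grip_width: 0.015
```

```bash
python3 - <<'E'
from h import *
st();gap()
E
```

```text
t28.33 [ 0.4985 -0.0136  0.057 ] jaw-0.15 F [4.8 2.6 3.2] M [ 0.81 -1.06 -0.01] g0.0150 rot [ 3.141 -0.     1.568]
side 119 blank [ 0.5162 -0.0599  0.0803] yrange [-0.0762 -0.0403] ((516.8967895507812, -58.45164108276367), (39.00619125366211, 17.56192398071289), 88.64266967773438)
scene 106 blank [ 0.5202 -0.0589  0.0799] yrange [-0.076  -0.0396] ((518.8810424804688, -57.75196075439453), (16.48136329650879, 37.14290237426758), 1.8032082319259644)
```

>>> move_arm(moves="-0.1 0 0 0; -0.2 0 0 0; -0.3 0 0 0; -0.4 0 0 0; -0.5 0 0 0; -0.6 0 0 0; -0.7 0 0 0; -0.7 0 0 0; -0.7 0 0 0; -0.7 0 0 0")

```text
clock: 29.32
position: [0.4985, -0.0142, 0.057]
tool_rot: [3.141, -0.001, 1.568]
force: [4.5, 3.5, 4.0]
grip_width: 0.015
```

```bash
python3 - <<'E'
from h import *
st();gap()
E
```

```text
t29.32 [ 0.4985 -0.0142  0.057 ] jaw-0.14 F [4.5 3.5 4. ] M [ 0.85 -1.07  0.  ] g0.0150 rot [ 3.141e+00 -1.000e-03  1.568e+00]
side 120 blank [ 0.5163 -0.0605  0.0802] yrange [-0.0775 -0.0416] ((517.1658325195312, -59.06269073486328), (37.05084228515625, 16.575546264648438), 88.63941192626953)
scene 106 blank [ 0.5205 -0.0596  0.0798] yrange [-0.0766 -0.041 ] ((518.8658447265625, -59.057003021240234), (37.3463249206543, 17.515037536621094), 89.95569610595703)
```

Force rose above the slide's friction and both fixed cameras show the blank moving 0.6 mm with the stop, so they touch. Releasing and retreating.

>>> move_arm(moves="0 0 0 0; 0 0 0 0; 0 0 0 0; 0 0 0 0; 0 0 0 0; 0 0 0 0; 0 0 0 0; 0 0 0 0; 0 0 0 0; 0 0 0 0", grip=0.5)

```text
clock: 30.3
position: [0.4982, -0.0147, 0.0569]
tool_rot: [-3.142, -0.0, 1.568]
force: [-0.5, 0.5, -1.2]
grip_width: 0.0427
```

>>> move_arm(moves="0 0 -10 0; 0 0 -25 0; 0 0 -45 0; 0 0 -65 0; 0 0 -85 0; 0 0 -105 0; -25 5 -120 0; -50 10 -125 0; -75 15 -125 0; -85 17 -125 0")

```text
clock: 31.13
position: [0.5153, -0.103, 0.1833]
tool_rot: [3.14, 0.001, 1.565]
force: [0.1, -0.9, 0.3]
grip_width: 0.0427
```

```bash
python3 - <<'E'
from h import *
st();p=bot.grab_frame('wrist');C=cloud(p);x,y,z=C[...,0],C[...,1],C[...,2]
m=(z>.074)&(z<.085)&(abs(y+.056)<.03)&(abs(x-.519)<.012);print('blank top',m.sum(),np.percentile(z[m],[5,50,95]),cv2.minAreaRect((C[m][:,:2]*1000).astype(np.float32)))
m=(z>.076)&(z<.088)&(abs(y+.014)<.02)&(abs(x-.499)<.0095);print('post',C[m].mean(0),m.sum(),cv2.minAreaRect((C[m][:,:2]*1000).astype(np.float32)))
c=proj(p,[[.515,-.04,.05]])[0].astype(int);f=p['frame'][max(c[1]-80,0):c[1]+80,c[0]-100:c[0]+100]
cv2.imwrite('pics/end.png',cv2.resize(f,None,fx=3.5,fy=3.5,interpolation=cv2.INTER_CUBIC)[:,:,::-1])
E
```

```text
t31.13 [ 0.5153 -0.103   0.1833] jaw-0.32 F [ 0.1 -0.9  0.3] M [-0.04  0.03 -0.  ] g0.0427 rot [3.140e+00 1.000e-03 1.565e+00]
blank top 1105 [0.07927283 0.08049997 0.08169559] ((518.3015747070312, -56.80369567871094), (35.365535736083984, 16.005964279174805), 89.25149536132812)
post [ 0.49875784 -0.01408396  0.08171832] 453 ((498.80670166015625, -13.987619400024414), (15.639278411865234, 15.86538314819336), 68.59725952148438)
```

View pics/end.png

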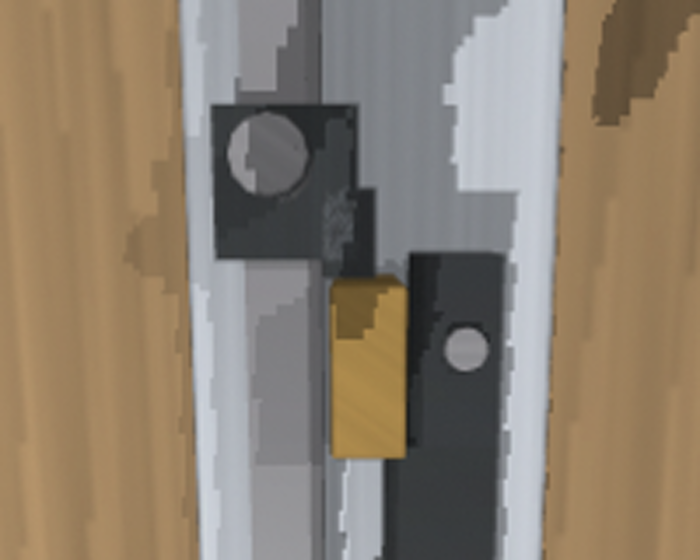

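The final view shows the tongue meeting the blank's end at (365,278), with the blank upright in slot 4. Handing in.

```bash
python3 -c "
from h import *
print(bot.job_done());st()"
```

```text
the job is handed in; nothing more can be done
None
the job is handed in; nothing more can be done
```

The brass blank is standing upright on the floor of slot 4. The end stop touches its end, and I handed the job in at about 31 s of the 54 s allowed.

- **Slot 1:** I tried the blank there edge up. It was blocked on the rail tops at about 40 N, as expected.
- **Slot 2:** Not tried. It measured about 9.5 mm wide against the 16 mm blank.
- **Slot 3:** The measurements disagreed here:
  - Depth readings gave about 15.3 mm and image edges about 15.8 mm.
  - It let the blank in about 8 mm, with 20–40 N of resistance pushing and about 30 N pulling.
  - Released, the blank stayed wedged instead of dropping. I took that as too tight, pulled it out and moved on.
- **Slot 4:** The blank went in freely to the floor. Its top is at 80.5 mm, against 80 mm expected.
- **End stop:** I slid it about 30 mm along the fence until both fixed cameras showed the blank shift about 0.6 mm with it, then let go. The last measurements put the stop's face at y ≈ −39.0 mm and the blank's end at about −38.8 mm, which is contact within measuring error. The robot was clear of everything.

I did not handle the gravers, the tin or the look-alike blocks.

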